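# Weight the bench tapper's feed and chase a clamp boss thread

### The job

Slide the brass slotted disc onto the tapper's feed-weight post, flat on top of the grey disc, with its slot turned well away from the grey disc's slot (opposite is best), and let go of it. Then work the tap down with the red crank knob, counting from the white mark: half a turn clockwise, a quarter turn back, half a turn forward, a quarter back and a last half turn forward, so that it ends down to depth with the crank over the white mark again. Let go, and leave everything else where it stands.

Things in the scene. Friction and masses are not known exactly. Their poses are not given: they have to be found in the camera images.
- tapper: Green hand tapper fixed to the bench. Origin: on the bench under the tap's axis; z up, x from the white dial mark through the axis to the column. Base plate 210 x 150 mm, 12 thick (x -75 to 135, y -75 to 75 mm), column at x = 105, head arm along x, top at 112 mm. Nothing of it stands higher than the crank knob. A bent bar 62 to 78 mm above the bench carries the feed-weight seat at y = -165 mm.
- dial_axis (a point): Point on the upright axis of tap and crank, 146 mm above the bench; axes as the tapper's. Round this axis, on the head arm under the crank, lies a black dial, 88 mm across, with a wide white mark on the tapper's -x side, wide yellow marks at each further quarter turn and thin ones between.
- tap (a joint): Angle of tap and crank, rad: 0 with the crank over the white mark (pointing to the tapper's -x), growing clockwise seen from above: pi/2 points to the tapper's +y, pi to +x, 3pi/2 to -y. It starts 0.15 to 0.8 short of the white mark (negative). A stop ends it at 6.58. It sinks 2 mm a turn, needs about 4 N at the knob, and stays where it is left.
- crank_knob (a point): Middle of the red crank knob: an upright cylinder 18 mm in diameter, 40 mm tall (20 above and below this point), 146 mm above the bench at angle 0, 55 mm from the tap's axis. It spins freely on its pin, so it may be gripped from above and led round without turning the gripper. The steel crank arm (7 mm thick, 14 wide) lies right under it.
- post_seat (a point): Centre of the top of the feed-weight post's seat (46 mm in diameter), 85 mm above the bench; axes as the tapper's. From it rises a steel rod 6 mm in diameter to a red head 16 mm in diameter, its underside 34 mm and top 42 mm above the seat. A slot does not pass over the head: discs go on sideways below it.
- grey_disc: Light grey slotted disc already on the post, loose: 50 mm in diameter, 10 mm thick, slot 11 mm wide from the rim to 5.5 mm past the centre. Origin: centre of its underside; its x points out along the slot to its open mouth. Its slot points to within about 1 rad of the tapper's -y (away from the crank).
- grey_slot_mouth (a point): Mouth of the grey disc's slot: on the rim, mid-thickness, 25 mm along x from its centre.
- brass_disc: Brass slotted disc lying flat on the bench: 50 mm in diameter, 10 mm thick, 0.1 to 0.21 kg, slot 11 mm wide from the rim to 5.5 mm past the centre. Origin: centre of its underside; its x points out along the slot to its open mouth.
- brass_slot_mouth (a point): Mouth of the brass disc's slot: on the rim, mid-thickness, 25 mm along x from its centre.
- spare_disc: Smaller blue slotted disc lying on the bench, 36 mm in diameter, 8 mm thick; leave it. Origin: centre of its underside.
- petri: Low round dish, 64 mm in diameter, 14 mm high, lying on the bench; leave it. Origin: centre of its underside.
- jar_a: Glass jar with black lid, 62 mm in diameter, 83 mm high, standing on the bench; leave it. Origin: centre of its underside.
- jar_b: Another such jar, 62 mm in diameter, 83 mm high; leave it. Origin: centre of its underside.
- jar_c: Another such jar, 62 mm in diameter, 83 mm high; leave it. Origin: centre of its underside.
- stand: Clamp stand fixed to the bench: grey foot 80 x 80 mm, 12 thick, with a steel rod 12 mm in diameter up to 250 mm and a blue boss head on it at 190 to 211 mm; keep clear of it. Origin: centre of its underside.
- timer: White timer lying flat, 60 x 75 x 18 mm; leave it. Origin: centre of its underside.
- tweezers: Steel tweezers lying flat, 130 mm long along x, 5 mm high; leave them. Origin: middle, underside.
- oiler: Small yellow oil bottle with a red spout, 24 mm in diameter, 58 mm high, standing on the tapper's base plate below the crank; leave it. Origin: centre of its underside.
Things that resemble listed ones, but are neither listed nor needed, are in the scene too. There is more than one size of the brass_disc; the one meant has the size given above.

How it is judged:
By the outcome, as a careful person would: the job done as asked, in the order asked, and still so for the second after the job is handed in, with the robot touching nothing.
It also fails if it takes over 72 s, if anything falls off the work surface, if the arm or the gripper's body presses on something with over 40 N, if the wrist force passes 120 N, or if a joint passes its speed limit or range.

### The arm

A 6-joint arm with a two-finger parallel gripper is mounted at the origin on the work surface. World frame = base frame: x ahead of the robot, y to its left, z up, the work surface at z = 0. Lengths are in m, angles in rad, forces in N, time in s.
With the tool pointing down it reaches from about 0.425 to 0.95 m from the base axis. Payload 3.5 kg.
Tool frame: the origin (TCP) lies on the centre line of the jaws, within the pads' length; the fingertips stand 8 mm ahead of it and the grasp point (between the pads) lies 11 mm behind it; z points along the fingers, y is the line along which they close (so a half turn about z gives the same grasp; the last joint's range is limited). The gripper opens to 85 mm and grips with 20 to 120 N. Pads are 22 mm wide; open, the fingers measure 114 mm over their backs; the gripper's body (76 mm by 85 mm) begins 54 mm behind the grasp point. The pads swing forward as they close: fully open they stand 13 mm farther back than shut.
Start: joints at [-1.434, 0.286, 1.577, -0, 1.279, -0.15], TCP at [0.191, -0.647, 0.239] pointing down, gripper open.
Joint ranges: [-2.77, 2.77], [-0.9, 2.22], [0.21, 2.48], [-1.53, 4.67], [0.24, 2.81], [-2.84, 2.84]. Speed limits (rad/s): [2.79, 2.79, 3.14, 3.14, 3.14, 3.14].

### API

Orientations are given as a unit quaternion [x, y, z, w].
In Python, from plant import ctrl gives the robot as it stands. The module is installed in compiled form; this text tells all that it offers.
- The arm moves only by the tool send_rows, never from a script. Its argument "steps" is a list of rows, each a list of 5 numbers: the shift along the tool's x, y, z in m, then the turn about the tool's z in degrees, then the opening, from -1 (shut) to 1 (fully open). A call has 1 to 12 rows; each row is the pose to reach, as a shift and turn from the pose commanded when the call began, along the tool's axes at that moment; what a row does not reach only later rows make up. A row lasts 1/10 s, in which the tool goes at most 50 mm and 8.59 degrees, less where a joint would pass 70% of its speed; a pose out of reach is approached as far as the arm can. A call with a gripper value outside its range is refused whole. The fingers move at their own pace and stop on an object; "squeeze" is the grip in N (left out, the last holds). Time passes only in rows, so rows that repeat a pose let the fingers close. It gives the time, the measured TCP pose, the force, the opening and the grip force at its end, in the units of the state.
- ctrl.get_state(): the state, without advancing time (a new reading comes with each control period).
- ctrl.read_camera(name): name is "scene" or "top"; returns the picture (384x512x3 uint8, red, green, blue); there is no depth.
- ctrl.calibration(name): a dict with "intrinsics" (3x3 intrinsics, pixels), "extrinsics" (4x4, takes a point from world to camera coordinates). Camera axes: x right, y up, looking along -z (the intrinsics and any distortion apply to the point x, -y, -z); pixel columns grow to the right and rows downward; lengths in m; the calibration is good to about 2 mm. A picture is of the moment at which its call begins. calibration takes no time and is no camera call.
- ctrl.sign_off(): hands the job in; it is judged then, once.
The state is a dict: "time": time; "qpos": joint angles; "dq": joint speeds; "joint_efforts": joint torques, N m; "eef_pos": TCP position; "tcp_rot": TCP orientation; "contact_force": force on the tool from outside, world axes, zero at the start; "wrist_torque": the same for the moment, N m; "opening": opening from 0.0 (shut) to 1.0 (fully open); "finger_force": force on a finger pad.
Only numpy, scipy, OpenCV 4.12 (cv2) and the standard library are available. Lean on these libraries where they do the work, as an engineer would, in place of code of your own. Each camera call takes 0.05 s, during which the arm holds its last target. There are 200 camera calls.

## Working session

There is one attempt and no reset: what is moved stays moved. The work goes in short steps, Python scripts to look and compute and a tool call to move; the robot and the scene stay as the last step left them, time stands still between calls to the robot, and variables do not carry over. Pictures are saved under pics/ and viewed, at most 12 in all, crops included, and the job is handed in when it is done.

Besides the shell and the picture viewer there is one more tool, called after "Call:" as name([rows], argument=value, ...), one row to a line, values as JSON. send_rows: Moves the arm, as the interface text tells. Its arguments: {"type":"object","properties":{"steps":{"type":"array","items":{"type":"array","items":{"type":"number"}}},"squeeze":{"type":"number"}},"required":["steps"]}

```bash
mkdir -p pics
cat > h.py <<'E'
import numpy as np, cv2
from plant import ctrl
def shot(n,f):
    im=ctrl.read_camera(n)[:,:,::-1].copy(); cv2.imwrite('pics/'+f,im); return im
def ray(n,uv):
    c=ctrl.calibration(n);K=np.array(c['intrinsics']);E=np.array(c['extrinsics'])
    p=np.linalg.inv(K)@[uv[0],uv[1],1]; d=E[:3,:3].T@[p[0],-p[1],-p[2]]
    return -E[:3,:3].T@E[:3,3],d
def at(n,uv,z):
    o,d=ray(n,uv); return o+d*(z-o[2])/d[2]
def proj(n,P):
    c=ctrl.calibration(n);K=np.array(c['intrinsics']);E=np.array(c['extrinsics'])
    q=E[:3,:3]@np.array(P)+E[:3,3]; q=K@[q[0],-q[1],-q[2]]; return q[:2]/q[2]
E
python3 - <<'E'
from h import *
for n in('scene','top'):
    shot(n,n+'0.png'); c=ctrl.calibration(n); print(c)
print(ctrl.get_state())
a=cv2.imread('pics/top0.png');cv2.imwrite('pics/top0b.png',cv2.resize(a,(800,600),interpolation=cv2.INTER_CUBIC))
a=cv2.imread('pics/scene0.png');cv2.imwrite('pics/scene0b.png',cv2.resize(a,(800,600),interpolation=cv2.INTER_CUBIC))
E
```

```text
{'intrinsics': array([[387.45444534,   0.        , 257.13216539],
       [  0.        , 387.45444534, 185.95111955],
       [  0.        ,   0.        ,   1.        ]]), 'extrinsics': array([[-0.39088857,  0.92028782,  0.01662675,  0.13545927],
       [-0.68052642, -0.30111938,  0.6679902 ,  0.30451588],
       [ 0.61974989,  0.24979479,  0.7439843 , -1.42594479],
       [ 0.        ,  0.        ,  0.        ,  1.        ]])}
{'intrinsics': array([[407.94606929,   0.        , 254.22660786],
       [  0.        , 407.94606929, 195.94069485],
       [  0.        ,   0.        ,   1.        ]]), 'extrinsics': array([[ 0.01330237, -0.99990534, -0.00351624,  0.04743314],
       [ 0.99575352,  0.01292661,  0.0911473 , -0.52679735],
       [-0.09109322, -0.00471378,  0.99583121, -1.29680077],
       [ 0.        ,  0.        ,  0.        ,  1.        ]])}
{'time': 0.1, 'qpos': array([-1.43397758e+00,  2.87116735e-01,  1.57802654e+00, -1.13478101e-05,
        1.27856687e+00, -1.50009756e-01]), 'dq': array([-0.00146612, -0.00154296, -0.00307437,  0.00053946,  0.00163946,
       -0.00035077]), 'joint_efforts': array([ 1.09718218e-03, -4.07291508e+01, -2.93699402e+01, -1.60772870e-04,
        3.37285710e-03,  3.91782308e-06]), 'eef_pos': array([ 0.19090671, -0.64684951,  0.23806122]), 'tcp_rot': array([ 9.89733001e-01,  1.42924687e-01,  1.55142443e-06, -1.05876118e-03]), 'contact_force': array([ 0.50315795,  0.09458603, -0.19804649]), 'wrist_torque': array([-0.01398864,  0.00374677, -0.0003231 ]), 'finger_force': 0.0, 'opening': 1.0001720531147393}
```

View pics/top0b.png

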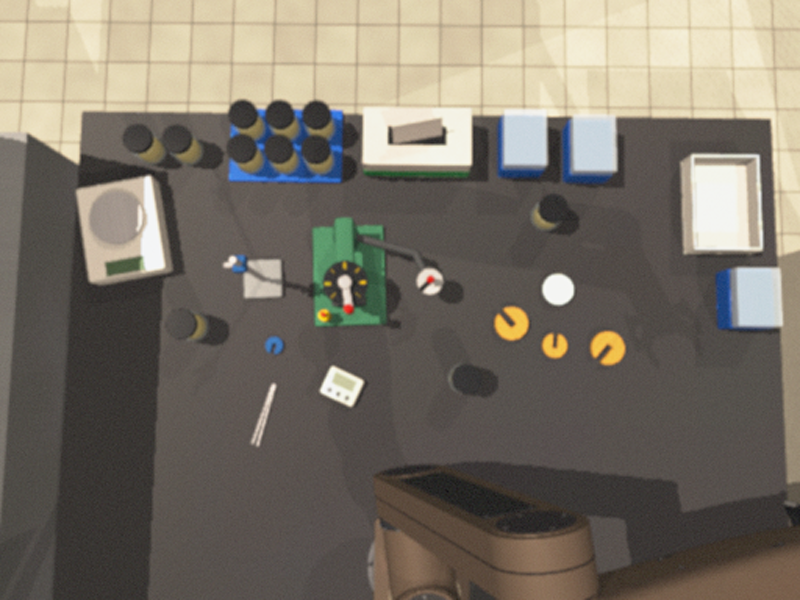

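View pics/scene0b.png

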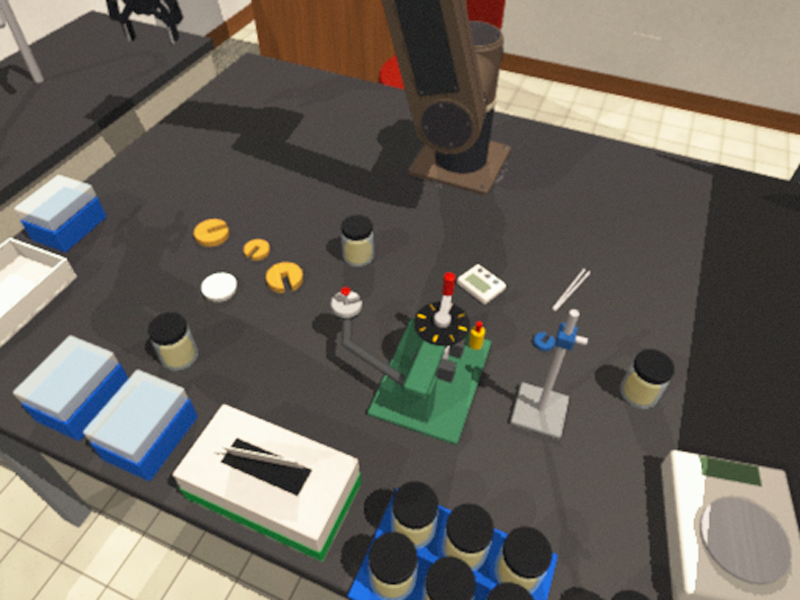

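The pictures show three brass discs, at about (511,323), (555,345) and (608,348) in the enlarged top view. The tapper dial is at (345,283), the crank knob at (349,309) and the post at (429,281). Next I'll measure these in rectified planes.

```bash
cat >> h.py <<'E'
def rect(n,im,c,z,half=.06,s=.00025):
    # rows: -x down, cols: -y right (as top camera)
    N=int(2*half/s); w=[[c[0]+half,c[1]+half],[c[0]+half,c[1]-half],[c[0]-half,c[1]-half],[c[0]-half,c[1]+half]]
    src=np.float32([proj(n,[*p,z]) for p in w]); H=cv2.getPerspectiveTransform(src,np.float32([[0,0],[N,0],[N,N],[0,N]]))
    return cv2.warpPerspective(im,H,(N,N),flags=cv2.INTER_CUBIC)
E
python3 - <<'E'
from h import *
T=cv2.imread('pics/top0.png');S=cv2.imread('pics/scene0.png')
k=.64
P={}
for n,uv,z in(('A',(511,323),.01),('B',(555,345),.01),('C',(608,348),.01),('dial',(345,283),.12),('post',(430,281),.127)):
    P[n]=at('top',(uv[0]*k,uv[1]*k),z); print(n,P[n].round(4))
for n in 'ABC':
  for cam,I in(('top',T),('scene',S)):
    r=rect(cam,I,P[n],.01,.05); h=cv2.cvtColor(r,cv2.COLOR_BGR2HSV)
    m=cv2.inRange(h,(10,110,90),(35,255,255)); cs=max(cv2.findContours(m,0,2)[0],key=cv2.contourArea)
    hull=cv2.convexHull(cs);(u,v),R=cv2.minEnclosingCircle(hull)
    e=cv2.fitEllipse(hull)
    f=np.zeros_like(m);cv2.drawContours(f,[hull],-1,255,-1)
    mm=np.zeros_like(m);cv2.circle(mm,(int(e[0][0]),int(e[0][1])),int(min(e[1])/2*.85),255,-1)
    g=cv2.cvtColor(r,cv2.COLOR_BGR2GRAY); s=((g<.65*np.median(g[m>0]))&(mm>0)); ys,xs=np.nonzero(s)
    w=lambda u,v:(P[n][0]+.05-v*.00025,P[n][1]+.05-u*.00025)
    c=w(*e[0]); sc=w(xs.mean(),ys.mean()) if len(xs) else c
    print(n,cam,'centre',np.round(c,4),'diam',np.round(np.array(e[1])*.00025,4),'slot dir',np.degrees(np.arctan2(sc[1]-c[1],sc[0]-c[0])).round(1),len(xs))
tiles=[rect('top',T,P['post'],.095,.05),rect('scene',S,P['post'],.105,.05),rect('top',T,P['dial'],.146,.08),rect('scene',S,P['dial'],.146,.08)]
tiles=[cv2.resize(t,(300,300)) for t in tiles]
cv2.imwrite('pics/t1.png',np.vstack([np.hstack(tiles[:2]),np.hstack(tiles[2:])]))
E
```

```text
A [ 0.4952 -0.1836  0.01  ]
B [ 0.4505 -0.275   0.01  ]
C [ 0.4457 -0.385   0.01  ]
dial [0.5609 0.1552 0.12  ]
post [ 0.566  -0.0083  0.127 ]
A top centre [ 0.4958 -0.1834] diam [0.0744 0.0753] slot dir 42.5 6834
A scene centre [ 0.4972 -0.1808] diam [0.0736 0.0861] slot dir 44.4 8060
B top centre [ 0.4507 -0.2729] diam [0.0558 0.0566] slot dir -5.6 2993
B scene centre [ 0.454  -0.2694] diam [0.0545 0.0653] slot dir -10.3 2046
C top centre [ 0.4471 -0.3829] diam [0.0744 0.0758] slot dir 141.9 6474
C scene centre [ 0.4487 -0.38  ] diam [0.0729 0.0898] slot dir -166.2 55
```

View pics/t1.png

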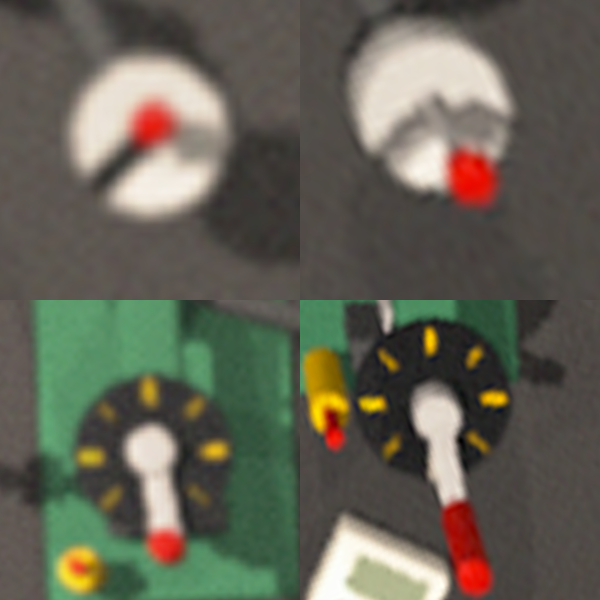

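The red head sits over the disc, with a dark streak to the lower left and a grey blob to the right. One of these is the slot and the other a shadow, so I need a closer look. Brass B (about 50 mm once blur is allowed for) is the one meant.

Run:
```python
from h import *
# average frames to cut noise
T=np.mean([ctrl.read_camera('top')[:,:,::-1].astype(float) for _ in range(4)],0).astype(np.uint8)
S=np.mean([ctrl.read_camera('scene')[:,:,::-1].astype(float) for _ in range(4)],0).astype(np.uint8)
cv2.imwrite('pics/Tm.png',T);cv2.imwrite('pics/Sm.png',S)
c=lambda I,u,v,h:cv2.resize(I[v-h:v+h,u-h:u+h],(300,300),interpolation=cv2.INTER_LANCZOS4)
a=np.vstack([np.hstack([c(T,275,180,20),c(S,222,196,25)]),np.hstack([c(T,355,221,20),c(S,164,160,25)])])
cv2.imwrite('pics/t2.png',a)
```

```text
(no output)
```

View pics/t2.png

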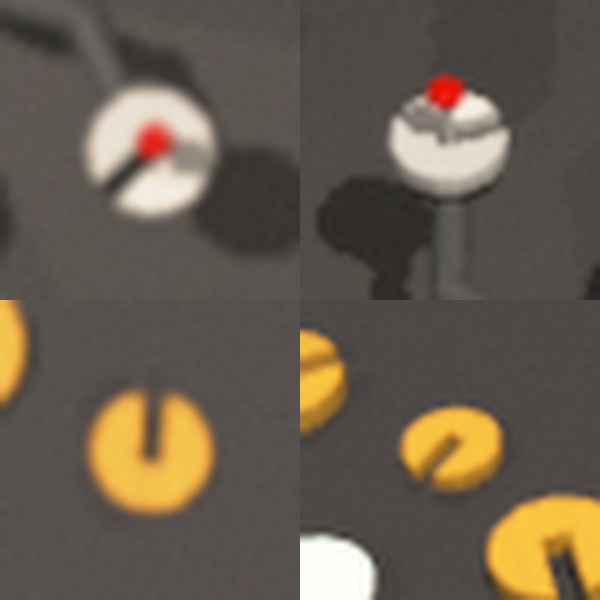

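Run:
```python
from h import *
T=cv2.imread('pics/Tm.png');S=cv2.imread('pics/Sm.png')
# disc centre: bright mask in rectified z=.095
P=at('top',(275,180),.095)
for cam,I in(('top',T),('scene',S)):
    r=rect(cam,I,P,.095,.05); g=r.min(2)
    m=(g>95).astype(np.uint8)*255
    cs=max(cv2.findContours(m,0,2)[0],key=cv2.contourArea); e=cv2.fitEllipse(cv2.convexHull(cs))
    c=(P[0]+.05-e[0][1]*.00025,P[1]+.05-e[0][0]*.00025); print(cam,np.round(c,4),np.round(np.array(e[1])*.00025,4))
    if cam=='top': c0=c
    G=cv2.cvtColor(r,cv2.COLOR_BGR2GRAY)
    for R in(.012,.016,.020,.023):
        row=[]
        for a in range(-180,180,15):
            x=c0[0]+R*np.cos(np.radians(a));y=c0[1]+R*np.sin(np.radians(a))
            row.append(int(G[int((P[0]+.05-x)/.00025),int((P[1]+.05-y)/.00025)]))
        print(R,row)
# head red
for cam,I in(('top',T),('scene',S)):
    h=cv2.cvtColor(I,cv2.COLOR_BGR2HSV); m=cv2.inRange(h,(0,150,90),(8,255,255))|cv2.inRange(h,(172,150,90),(180,255,255))
    n,l,s,ce=cv2.connectedComponentsWithStats(m)
    for i in range(1,n):
        if s[i,4]>5: print(cam,s[i],ce[i].round(1))
```

```text
top [ 0.5708 -0.0072] [0.056  0.0579]
0.012 [233, 233, 226, 210, 168, 138, 130, 141, 164, 180, 177, 175, 193, 210, 218, 224, 226, 228, 222, 195, 121, 56, 115, 195]
0.016 [238, 236, 233, 217, 165, 138, 139, 179, 216, 223, 220, 221, 224, 226, 227, 226, 226, 227, 227, 219, 146, 55, 136, 228]
0.02 [236, 238, 238, 236, 192, 141, 146, 203, 227, 226, 226, 228, 225, 229, 226, 223, 226, 224, 223, 223, 173, 54, 162, 238]
0.023 [224, 226, 227, 234, 198, 136, 155, 210, 221, 213, 208, 210, 205, 211, 203, 197, 193, 194, 195, 194, 161, 64, 160, 220]
scene [ 0.5731 -0.006 ] [0.0531 0.0615]
0.012 [238, 208, 134, 136, 125, 124, 116, 152, 209, 225, 221, 221, 223, 224, 222, 224, 221, 226, 207, 161, 116, 142, 170, 208]
0.016 [240, 180, 91, 143, 133, 124, 122, 176, 219, 223, 221, 221, 221, 221, 222, 221, 221, 221, 220, 201, 133, 131, 183, 233]
0.02 [239, 147, 84, 115, 147, 129, 135, 224, 225, 221, 222, 223, 224, 223, 222, 225, 223, 222, 222, 220, 155, 146, 196, 245]
0.023 [222, 124, 92, 87, 170, 146, 158, 206, 207, 210, 205, 211, 210, 209, 209, 214, 210, 208, 214, 207, 160, 104, 179, 221]
top [274 177   4   4  11] [275.2 178.5]
top [220 195   6   6  28] [222.6 197.5]
scene [299   0  24  18 333] [310.8   6.7]
scene [242  35  17  22 244] [250.2  46.8]
scene [283 174   9  15 108] [286.9 181.1]
scene [218 183   6   6  27] [220.7 185.6]
scene [304 205   5   7  22] [306.1 207.7]
```

Run:
```python
from h import *
T=cv2.imread('pics/Tm.png');S=cv2.imread('pics/Sm.png')
def prof(cam,I,c,z,ang,R):
    a=np.radians(ang); d=np.array([np.cos(a),np.sin(a)]); n=np.array([-d[1],d[0]])
    out=[]
    for t in np.arange(-14,15,2)/1000:
        p=np.array(c)+R*d+t*n; u=proj(cam,[*p,z])
        out.append(int(cv2.getRectSubPix(cv2.cvtColor(I,cv2.COLOR_BGR2GRAY),(1,1),(float(u[0]),float(u[1])))[0,0]))
    return out
g=(.5708,-.0072); b=(.4507,-.2729)
for R in(.014,.018,.022,.025,.028):
    print(R,'g135',prof('top',T,g,.095,135,R)); print('   g-98',prof('top',T,g,.095,-98,R)); print('   brass',prof('top',T,b,.01,-3,R))
print('scene g135',prof('scene',S,(.5731,-.006),.095,135,.018),'g-98',prof('scene',S,(.5731,-.006),.095,-98,.018),'brass',prof('scene',S,(.4527,-.271),.01,-3,.018))
for z in (.085,.0): pass
# line intensity from centre through 135 beyond
for a in (135,-98): print(a,[prof('top',T,g,.095,a,r/1000)[7] for r in range(-26,40,3)])
print('brass',[prof('top',T,b,.01,-3,r/1000)[7] for r in range(-26,40,3)])
# bench sample & bar
```

```text
0.014 g135 [222, 225, 225, 214, 182, 138, 92, 65, 91, 139, 191, 225, 236, 237, 236]
   g-98 [235, 232, 218, 199, 170, 151, 140, 136, 138, 146, 172, 197, 218, 224, 225]
   brass [195, 195, 191, 176, 150, 118, 92, 85, 103, 140, 177, 190, 196, 197, 195]
0.018 g135 [195, 206, 217, 209, 178, 133, 87, 66, 88, 135, 187, 221, 231, 225, 220]
   g-98 [227, 227, 219, 201, 172, 149, 142, 139, 141, 152, 173, 200, 215, 221, 218]
   brass [184, 187, 186, 173, 149, 116, 94, 87, 108, 141, 176, 188, 193, 191, 182]
0.022 g135 [131, 154, 170, 169, 159, 122, 82, 71, 84, 118, 164, 182, 187, 174, 152]
   g-98 [164, 178, 187, 177, 161, 142, 137, 138, 143, 157, 174, 190, 195, 193, 172]
   brass [146, 156, 161, 148, 130, 107, 92, 86, 104, 128, 154, 161, 163, 157, 140]
0.025 g135 [102, 108, 117, 123, 116, 103, 87, 76, 81, 104, 120, 135, 132, 120, 110]
   g-98 [97, 111, 124, 126, 124, 118, 119, 124, 130, 138, 144, 145, 138, 124, 110]
   brass [107, 116, 121, 115, 105, 92, 85, 82, 94, 107, 120, 123, 121, 111, 98]
0.028 g135 [88, 89, 92, 91, 93, 88, 86, 84, 86, 90, 95, 98, 97, 95, 90]
   g-98 [62, 66, 69, 71, 77, 80, 86, 94, 97, 98, 99, 94, 89, 84, 82]
   brass [86, 89, 93, 90, 87, 81, 79, 78, 82, 87, 91, 88, 85, 80, 77]
scene g135 [196, 210, 218, 221, 204, 181, 146, 123, 140, 157, 177, 202, 226, 235, 238] g-98 [116, 136, 137, 129, 124, 124, 124, 124, 142, 179, 208, 221, 221, 219, 199] brass [168, 187, 182, 175, 154, 133, 116, 108, 114, 138, 170, 179, 181, 172, 162]
135 [151, 204, 225, 224, 202, 157, 114, 95, 90, 84, 81, 70, 62, 72, 69, 58, 71, 76, 84, 88, 87, 87]
-98 [136, 195, 222, 226, 226, 220, 187, 132, 94, 91, 106, 122, 133, 136, 138, 139, 138, 124, 94, 63, 54, 54]
brass [126, 171, 192, 195, 195, 192, 181, 148, 109, 91, 89, 88, 84, 84, 86, 87, 86, 82, 78, 77, 78, 82]
```

The grey slot is the dark band at about 135° world: its profile matches the brass slot, and the -98° patch is the head's shadow. So the brass slot goes to about -45°. Moving over brass B now.

Call:
send_rows([
  [0.354,-0.2855,0.1,20.4,1],
  [0.354,-0.2855,0.1,20.4,1],
  [0.354,-0.2855,0.1,20.4,1],
  [0.354,-0.2855,0.1,20.4,1],
  [0.354,-0.2855,0.1,20.4,1],
  [0.354,-0.2855,0.1,20.4,0.7],
  [0.354,-0.2855,0.1,20.4,0.7],
  [0.354,-0.2855,0.1,20.4,0.7],
  [0.354,-0.2855,0.1,20.4,0.7],
  [0.354,-0.2855,0.1,20.4,0.7],
  [0.354,-0.2855,0.1,20.4,0.7],
  [0.354,-0.2855,0.1,20.4,0.7],
])

```text
time: 1.7
eef_pos: [0.4498, -0.2742, 0.1398]
tcp_rot: [0.999, -0.034, 0.0, 0.001]
contact_force: [-0.6, -0.9, 0.2]
opening: 0.851
finger_force: 0.0
```

Run:
```python
from h import *
s=ctrl.get_state(); print(s['time'],s['eef_pos'],s['tcp_rot'],s['opening'],s['contact_force'])
T=cv2.imread('pics/Tm.png');S=cv2.imread('pics/Sm.png')
def tri(uvT,uvS):
    (o1,d1),(o2,d2)=ray('top',uvT),ray('scene',uvS)
    d1/=np.linalg.norm(d1);d2/=np.linalg.norm(d2)
    k=np.linalg.lstsq(np.c_[d1,-d2],o2-o1,rcond=None)[0]; p,q=o1+k[0]*d1,o2+k[1]*d2
    return ((p+q)/2).round(4),np.linalg.norm(p-q).round(4)
print('head',tri((275.2,178.5),(220.7,185.6)),at('top',(275.2,178.5),.127).round(4),at('scene',(220.7,185.6),.125).round(4))
print('knob top',at('top',(222.6,197.5),.165).round(4),'scene mid',at('scene',(286.9,181.1),.146).round(4))
for cam,I,(u,v,h) in(('top',T,(221,182,26)),('scene',S,(282,207,30))):
    hsv=cv2.cvtColor(I,cv2.COLOR_BGR2HSV); m=cv2.inRange(hsv,(18,110,110),(35,255,255)); M=np.zeros_like(m);M[v-h:v+h,u-h:u+h]=m[v-h:v+h,u-h:u+h]
    n,l,st,ce=cv2.connectedComponentsWithStats(M)
    for i in range(1,n):
        if st[i,4]>2: print(cam,st[i,4],ce[i].round(1),at(cam,ce[i],.115).round(4))
for n in('top','scene'):
    I=shot(n,n+'1.png'); 
a=np.hstack([cv2.resize(cv2.imread('pics/top1.png')[175:265,300:420],(400,300)),cv2.resize(cv2.imread('pics/scene1.png')[110:200,100:220],(400,300))])
cv2.imwrite('pics/t3.png',a)
```

```text
1.7 [ 0.44979034 -0.27420907  0.1397866 ] [ 9.99408421e-01 -3.43868977e-02  1.54297112e-04  5.70647485e-04] 0.8510771179245551 [-0.59635832 -0.93000378  0.24330388]
head (array([ 0.5704, -0.0081,  0.1229]), np.float64(0.0009)) [ 0.57   -0.0083  0.127 ] [ 0.5718 -0.0067  0.125 ]
knob top [0.5075 0.1451 0.165 ] scene mid [0.5081 0.1466 0.146 ]
top 15 [220.1 169.7] [0.5965 0.1586 0.115 ]
top 6 [228.3 172.3] [0.5886 0.1334 0.115 ]
top 16 [231.8 180.3] [0.5644 0.1224 0.115 ]
top 14 [209.1 181.1] [0.5612 0.1909 0.115 ]
top 5 [212.8 188.8] [0.5378 0.1793 0.115 ]
top 47 [206.9 201.4] [0.4993 0.1961 0.115 ]
scene 6 [276.2 196.3] [0.5402 0.1321 0.115 ]
scene 14 [269.5 202. ] [0.5641 0.1236 0.115 ]
scene 6 [294.5 201.5] [0.5375 0.1799 0.115 ]
scene 6 [270.  210.2] [0.5875 0.1343 0.115 ]
scene 15 [295.5 209.7] [0.5611 0.1908 0.115 ]
scene 108 [305.  216.3] [0.5709 0.2184 0.115 ]
scene 14 [278.1 215.9] [0.596  0.1588 0.115 ]
scene 7 [288.7 215.7] [0.5851 0.1818 0.115 ]
```

View pics/t3.png

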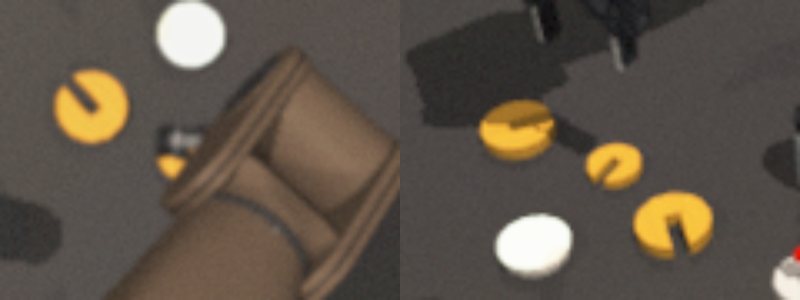

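The crop shows the gripper centred over the small brass disc, with its slot along the tool's x. The tapper axis is at (.5627,.157) with a yaw of 2.9°, the post at (.571,-.008), and the knob at tap ≈ -0.155. Descending.

Call:
send_rows([
  [0,0.001,0.05,0,0.68],
  [0,0.001,0.1,0,0.68],
  [0,0.001,0.115,0,0.68],
  [0,0.001,0.123,0,0.68],
  [0,0.001,0.126,0,0.68],
  [0,0.001,0.128,0,0.68],
  [0,0.001,0.13,0,0.68],
  [0,0.001,0.13,0,0.68],
])

```text
time: 2.6
eef_pos: [0.4504, -0.275, 0.0106]
tcp_rot: [0.999, -0.035, 0.001, 0.001]
contact_force: [-0.5, 0.6, -0.1]
opening: 0.838
finger_force: 0.0
```

Call:
send_rows([
  [0,-0.002,0.001,0,0.35],
  [0,-0.002,0.001,0,0.35],
  [0,-0.002,0.002,0,0.35],
  [0,-0.002,0.003,0,0.35],
  [0,-0.002,0.004,0,0.35],
  [0,-0.002,0.005,0,0.35],
])

```text
time: 3.2
eef_pos: [0.4498, -0.2724, 0.0041]
tcp_rot: [0.999, -0.035, -0.0, -0.0]
contact_force: [0.1, 0.1, -0.6]
opening: 0.678
finger_force: 0.0
```

Call:
send_rows([
  [0,0,0.001,0,0.35],
  [0,0,0.002,0,0.35],
  [0,0,0.002,0,0.1],
  [0,0,0.002,0,0.0],
  [0,0,0.002,0,0.0],
  [0,0,0.002,0,0.0],
  [0,0,0.002,0,0.0],
], squeeze=40)

```text
time: 3.9
eef_pos: [0.4512, -0.2736, 0.0054]
tcp_rot: [0.999, -0.034, 0.001, 0.001]
contact_force: [-3.8, 1.6, 15.6]
opening: 0.563
finger_force: 44.6
```

Call:
send_rows([
  [0,0,-0.03,0,0.0],
  [0,0,-0.08,0,0.0],
  [0,0,-0.13,0,0.0],
  [0.01,-0.03,-0.17,8,0.0],
  [0.02,-0.07,-0.18,16,0.0],
  [0.035,-0.12,-0.18,24,0.0],
  [0.045,-0.17,-0.18,32,0.0],
  [0.055,-0.22,-0.18,38,0.0],
  [0.065,-0.265,-0.18,41,0.0],
  [0.0706,-0.29,-0.18,41,0.0],
  [0.0706,-0.3005,-0.18,41,0.0],
  [0.0706,-0.3005,-0.18,41,0.0],
])

```text
time: 5.1
eef_pos: [0.5405, 0.0237, 0.1815]
tcp_rot: [0.925, -0.381, -0.001, 0.0]
contact_force: [0.1, 0.5, -1.3]
opening: 0.566
finger_force: 42.5
```

Run:
```python
from h import *
s=ctrl.get_state(); print(s['time'],s['eef_pos'],s['tcp_rot'],s['opening'],s['contact_force'])
for n in('top','scene'): shot(n,n+'2.png')
a=np.hstack([cv2.resize(cv2.imread('pics/top2.png')[130:230,205:305],(400,400),interpolation=2),cv2.resize(cv2.imread('pics/scene2.png')[120:220,190:290],(400,400),interpolation=2)])
cv2.imwrite('pics/t4.png',a)
```

```text
5.1 [0.54047947 0.02373192 0.18148973] [ 9.24540151e-01 -3.81083672e-01 -7.96249141e-04  3.32590696e-04] 0.5655150926878351 [ 0.13154344  0.50131869 -1.33853534]
```

View pics/t4.png

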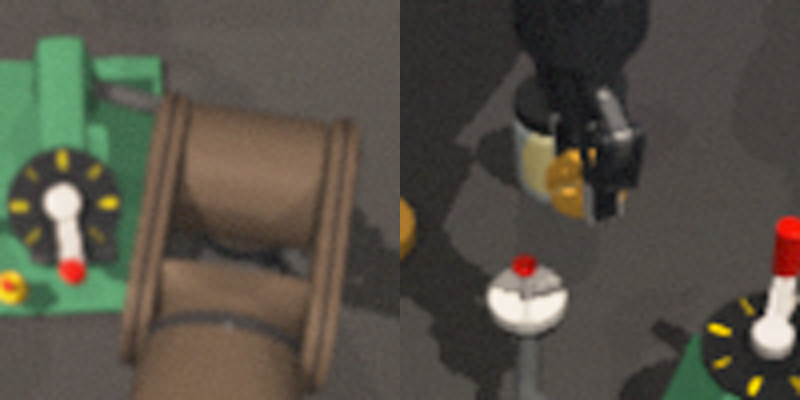

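The disc is held between the fingers at about (580,185), and the dark slot line on the grey disc at right persists under the changed shadow. Zooming in on the held disc.

Run:
```python
from h import *
S=cv2.imread('pics/scene2.png')
I=np.mean([ctrl.read_camera('scene')[:,:,::-1].astype(float) for _ in range(4)],0).astype(np.uint8)
x0,y0,k=215,145,12
v=cv2.resize(I[y0:y0+45,x0:x0+50],(600,540),interpolation=cv2.INTER_CUBIC)
# predicted outline for centre=TCP, slot along tool x
s=ctrl.get_state();c=s['eef_pos'];
a=np.radians(-44.8)
for z in(c[2]-.0054,c[2]+.0046):
    P=[proj('scene',[c[0]+.025*np.cos(t),c[1]+.025*np.sin(t),z]) for t in np.linspace(0,6.28,60)]
    cv2.polylines(v,[np.int32([( (p[0]-x0+.5)*k,(p[1]-y0+.5)*k) for p in P])],1,(0,255,0) if z<c[2] else (255,255,0),1)
d=np.array([np.cos(a),np.sin(a)]);n=np.array([-d[1],d[0]])
for t in(-.0055,.0055):
    P=[proj('scene',[*(c[:2]+d*r+n*t),c[2]+.0046]) for r in(-.0055,.025)]
    cv2.line(v,*[tuple(int(w) for w in ((p[0]-x0+.5)*k,(p[1]-y0+.5)*k)) for p in P],(255,0,255),1)
cv2.imwrite('pics/t5.png',v)
```

```text
(no output)
```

View pics/t5.png

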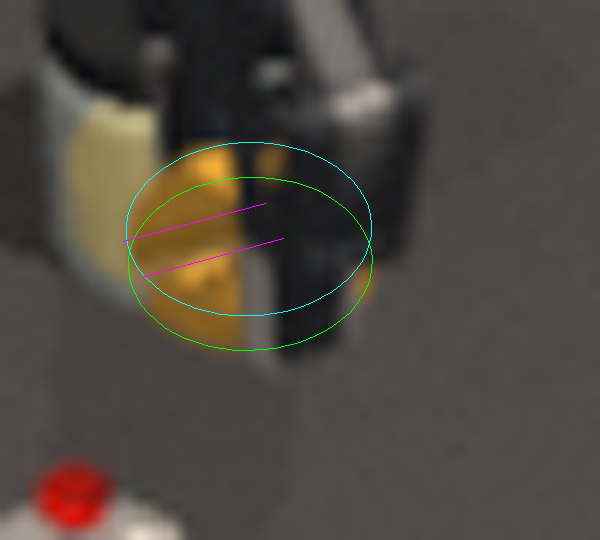

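The prediction overlay fits: slot along the tool's x, disc centred on the TCP. Lowering beside the post, then sliding on.

Call:
send_rows([
  [0,-0.0005,0.04,0,0.0],
  [0,-0.0005,0.065,0,0.0],
  [0,-0.0005,0.075,0,0.0],
  [0,-0.0005,0.0755,0,0.0],
  [0,-0.0005,0.0755,0,0.0],
  [0.008,-0.0005,0.0755,0,0.0],
  [0.014,-0.0005,0.0755,0,0.0],
  [0.018,-0.0005,0.0755,0,0.0],
  [0.022,-0.0005,0.0755,0,0.0],
  [0.022,-0.0005,0.0755,0,0.0],
])

```text
time: 6.4
eef_pos: [0.5575, 0.0068, 0.1071]
tcp_rot: [0.924, -0.383, 0.0, -0.0]
contact_force: [-0.0, -0.3, -1.7]
opening: 0.562
finger_force: 42.5
```

Run:
```python
from h import *
s=ctrl.get_state(); print(s['time'],s['eef_pos'],s['tcp_rot'],s['contact_force'],s['wrist_torque'])
I=np.mean([ctrl.read_camera('scene')[:,:,::-1].astype(float) for _ in range(4)],0).astype(np.uint8)
x0,y0,k=200,165,13
cv2.imwrite('pics/t6.png',cv2.resize(I[y0:y0+45,x0:x0+50],(650,585),interpolation=cv2.INTER_CUBIC))
```

```text
6.4 [0.55754871 0.00678574 0.10712894] [ 9.23886877e-01 -3.82665523e-01  3.63497220e-04 -6.22479885e-05] [-0.0404707  -0.29956635 -1.65183809] [-4.17850581e-06  3.15317693e-02 -2.43169889e-02]
```

View pics/t6.png

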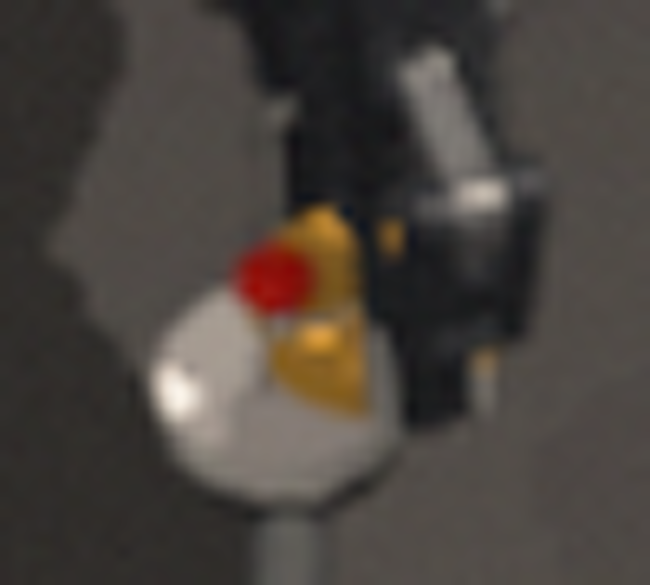

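The rod is entering the slot, the disc hovers over the grey one, and no lateral force shows. The exposed grey area has no slot, which confirms the 135° reading. Continuing, then lowering.

Call:
send_rows([
  [0.006,0,0,0,0.0],
  [0.011,0,0,0,0.0],
  [0.016,0,0,0,0.0],
  [0.0195,0,0,0,0.0],
  [0.0195,0,0,0,0.0],
  [0.0195,0,0.002,0,0.0],
  [0.0195,0,0.004,0,0.0],
  [0.0195,0,0.0055,0,0.0],
  [0.0195,0,0.0055,0,0.0],
])

```text
time: 7.5
eef_pos: [0.5704, -0.0063, 0.1009]
tcp_rot: [0.924, -0.382, -0.0, 0.0]
contact_force: [0.4, 0.1, -1.9]
opening: 0.559
finger_force: 42.5
```

Call:
send_rows([
  [0.0005,0,0.0005,0,0.0],
  [0.0005,0,0.001,0,0.0],
  [0.0005,0,0.001,0,0.0],
])

```text
time: 7.8
eef_pos: [0.5712, -0.0069, 0.1005]
tcp_rot: [0.924, -0.382, 0.0, -0.0]
contact_force: [0.3, 0.3, -2.2]
opening: 0.562
finger_force: 42.7
```

Call:
send_rows([
  [0,0,0.0007,0,0.0],
  [0,0,0.0014,0,0.0],
  [0,0,0.0014,0,0.0],
])

```text
time: 8.1
eef_pos: [0.5713, -0.0069, 0.1004]
tcp_rot: [0.924, -0.382, -0.0, 0.0]
contact_force: [-4.2, -0.5, 6.4]
opening: 0.561
finger_force: 43.8
```

Call:
send_rows([
  [0,0,-0.0008,0,0.2],
  [0,0,-0.0008,0,0.4],
  [0,0,-0.0008,0,0.5],
  [0,0,-0.0008,0,0.5],
  [0,0,-0.0008,0,0.5],
  [0,0,-0.03,0,0.5],
  [0,0,-0.07,0,0.5],
  [0,0,-0.11,0,0.5],
  [-0.05,0,-0.12,0,0.3],
  [-0.1,0,-0.12,0,0.1],
  [-0.14,0,-0.12,0,0],
  [-0.14,0,-0.12,0,0],
])

```text
time: 9.3
eef_pos: [0.4689, 0.0948, 0.2185]
tcp_rot: [0.925, -0.381, -0.001, -0.0]
contact_force: [0.3, -0.4, -0.9]
opening: 0.496
finger_force: 0.0
```

Run:
```python
from h import *
s=ctrl.get_state(); print(s['time'],s['eef_pos'],s['tcp_rot'],s['contact_force'],s['opening'],s['qpos'])
I=np.mean([ctrl.read_camera('scene')[:,:,::-1].astype(float) for _ in range(3)],0).astype(np.uint8)
J=np.mean([ctrl.read_camera('top')[:,:,::-1].astype(float) for _ in range(3)],0).astype(np.uint8)
a=cv2.resize(I[170:215,200:245],(400,400),interpolation=2); b=cv2.resize(J[150:210,230:290],(400,400),interpolation=2)
cv2.imwrite('pics/t7.png',np.hstack([a,b]))
```

```text
9.3 [0.46888321 0.0947612  0.21849089] [ 9.24729981e-01 -3.80622735e-01 -8.70021227e-04 -1.97941033e-04] [ 0.27155709 -0.41217598 -0.93494875] 0.49618437782572367 [-1.36305289e-02 -1.38945578e-01  2.06649678e+00  1.07558238e-03
  1.21551391e+00  2.33773049e+00]
```

View pics/t7.png

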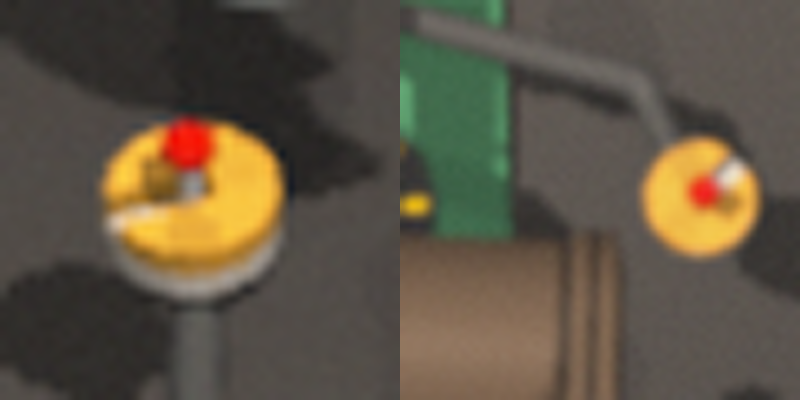

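The disc lies flat on the grey one, with its slot at -45°: the grey disc shows through it at (730,175). Now the crank; first the stand clearance and the current pose.

```bash
cat >> h.py <<'E'
AX=np.array([.5627,.157]); YAW=np.radians(2.9)
def knob(t,r=.055):
    a=np.pi+YAW-t; return np.array([*(AX+r*np.array([np.cos(a),np.sin(a)])),.146-.002*t/6.2832])
def toolrows(pts,base,ang):
    ex=np.array([np.cos(ang),np.sin(ang),0]);ey=np.array([np.sin(ang),-np.cos(ang),0])
    return [[round(float((p-base)@ex),4),round(float((p-base)@ey),4),round(float(base[2]-p[2]),4)] for p in pts]
E
python3 - <<'E'
from h import *
s=ctrl.get_state(); p=s['eef_pos'];q=s['tcp_rot'];a=2*np.arctan2(q[1],q[0]);print(p,np.degrees(a))
print('stand foot',at('top',(168,178),.012),'boss',at('top',(235*.64,263*.64),.2),at('scene',(568*.64,335*.64),.2))
k=knob(-.155);k[2]=.2; print(k,toolrows([k],p,a))
E
```

```text
[0.47289566 0.09131254 0.21898499] -45.04296889819438
stand foot [0.58271475 0.33830712 0.012     ] boss [0.58458734 0.34786939 0.2       ] [0.58122945 0.34401013 0.2       ]
[0.50885854 0.14577072 0.2       ] [[-0.0131, -0.0639, 0.019]]
```

Call:
send_rows([
  [-0.0131,-0.0639,0.0,-8.5,0.0],
  [-0.0131,-0.0639,0.0,-17,0.0],
  [-0.0131,-0.0639,0.0,-25.5,0.0],
  [-0.0131,-0.0639,0.0,-34,0.0],
  [-0.0131,-0.0639,0.0,-42.5,0.0],
  [-0.0131,-0.0639,0.0,-45,0.0],
  [-0.0131,-0.0639,0.0,-45,0.0],
  [-0.0131,-0.0639,0.0,-45,0.0],
])

```text
time: 10.4
eef_pos: [0.5085, 0.146, 0.2187]
tcp_rot: [1.0, -0.001, -0.0, 0.0]
contact_force: [-0.7, 0.5, -0.2]
opening: 0.502
finger_force: 0.0
```

Run:
```python
from h import *
I=np.mean([ctrl.read_camera('scene')[:,:,::-1].astype(float) for _ in range(3)],0).astype(np.uint8)
s=ctrl.get_state();print(s['eef_pos'],s['tcp_rot'],s['opening'])
a=cv2.resize(I[130:230,240:340],(600,600),interpolation=2)
for z in(.126,.166):
    k=knob(-.155);P=[proj('scene',[k[0]+.009*np.cos(t),k[1]+.009*np.sin(t),z]) for t in np.linspace(0,6.28,40)]
    cv2.polylines(a,[np.int32([((u-240+.5)*6,(v-130+.5)*6) for u,v in P])],1,(0,255,0),1)
cv2.imwrite('pics/t8.png',a)
```

```text
[0.50814814 0.14630296 0.21883492] [ 9.99999964e-01 -2.52296933e-04 -9.02923296e-05  6.47479781e-06] 0.5005588377533274
```

View pics/t8.png

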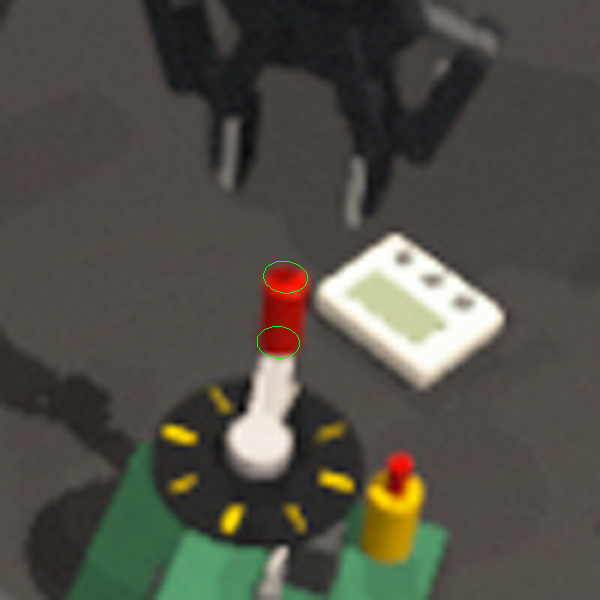

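The predicted knob outline fits and the fingers straddle the knob. Descending and closing.

Call:
send_rows([
  [0.0005,0,0.04,0,0.0],
  [0.0005,0,0.065,0,0.0],
  [0.0005,0,0.072,0,0.0],
  [0.0005,0,0.072,0,-0.3],
  [0.0005,0,0.072,0,-0.7],
  [0.0005,0,0.072,0,-0.7],
  [0.0005,0,0.072,0,-0.7],
  [0.0005,0,0.072,0,-0.7],
], squeeze=35)

```text
time: 11.35
eef_pos: [0.5093, 0.1464, 0.1483]
tcp_rot: [1.0, 0.0, 0.001, 0.0]
contact_force: [0.1, -2.0, 0.7]
opening: 0.196
finger_force: 34.8
```

Run:
```python
from h import *
s=ctrl.get_state();p=s['eef_pos'];print(p,s['tcp_rot'],s['opening'],s['finger_force'],s['contact_force'])
q=s['tcp_rot'];a=2*np.arctan2(q[1],q[0]);b=p-[0,0,.0005]
d=p[:2]-AX; print('r',np.hypot(*d),'tap',(np.pi+YAW-np.arctan2(d[1],d[0])+np.pi)%(2*np.pi)-np.pi)
ts=np.r_[np.arange(0,12)*.2]
print(ts,*toolrows([knob(t)+[0,0,p[2]-.146] for t in ts],p,a),sep='\n')
```

```text
[0.50931596 0.14643616 0.14831471] [9.99999142e-01 3.06233848e-04 1.27075751e-03 8.89154615e-05] 0.19618088058726965 34.8148974969115 [ 0.11640265 -1.98749823  0.67549187]
r 0.05441921360445303 tap -0.14474545035791664
[0.  0.2 0.4 0.6 0.8 1.  1.2 1.4 1.6 1.8 2.  2.2]
[-0.0015, -0.0078, 0.0]
[-0.001, -0.0188, 0.0001]
[0.0017, -0.0294, 0.0001]
[0.0065, -0.0393, 0.0002]
[0.0131, -0.048, 0.0003]
[0.0214, -0.0553, 0.0003]
[0.0309, -0.0607, 0.0004]
[0.0413, -0.0642, 0.0004]
[0.0522, -0.0655, 0.0005]
[0.0632, -0.0647, 0.0006]
[0.0738, -0.0616, 0.0006]
[0.0835, -0.0566, 0.0007]
```

Call:
send_rows([
  [-0.001,-0.004,0,0,-0.7],
  [-0.0015,-0.008,0,0,-0.7],
  [-0.0013,-0.0135,0,0,-0.7],
  [-0.001,-0.019,0.0001,0,-0.7],
  [0.0017,-0.0294,0.0001,0,-0.7],
  [0.0065,-0.0393,0.0002,0,-0.7],
])

```text
time: 11.95
eef_pos: [0.516, 0.1858, 0.148]
tcp_rot: [1.0, 0.001, 0.001, 0.001]
contact_force: [1.8, -7.6, 5.0]
opening: 0.195
finger_force: 35.3
```

```bash
cat > n.py <<'E'
import sys
from h import *
s=ctrl.get_state();p=s['eef_pos'];print('t',s['time'],p,'F',s['contact_force'].round(1),'open',s['opening'].round(3),s['finger_force'])
d=p[:2]-AX; print('r',np.hypot(*d).round(4),'tap',round((np.pi+YAW-np.arctan2(d[1],d[0]))%(2*np.pi),3))
q=s['tcp_rot'];a=2*np.arctan2(q[1],q[0])
for g in sys.argv[1:]:
    b=np.array(p)
    t=float(g); print(t,toolrows([np.r_[knob(t)[:2],p[2]]],b,a)[0])
E
python3 n.py 0.8 1.0 1.2 1.4 1.6 1.8 2.0 2.2 2.4 2.6 2.8
```

```text
Traceback (most recent call last):
  File "n.py", line 3, in <module>
    s=ctrl.get_state();p=s['eef_pos'];print('t',s['time'],p,'F',s['contact_force'].round(1),'open',s['opening'].round(3),s['finger_force'])
                                                                                                   ^^^^^^^^^^^^^^^^^^
AttributeError: 'float' object has no attribute 'round'
```

```bash
cat > n.py <<'E'
import sys
from h import *
# from commanded tap angle t0 to t1: 12 rows (last 1 repeats) as shifts
s=ctrl.get_state();p=s['eef_pos']
d=p[:2]-AX; print('t',s['time'],'F',s['contact_force'].round(1),'r',np.hypot(*d).round(4),'tap',round((np.pi+YAW-np.arctan2(d[1],d[0]))%(2*np.pi),3))
for a in sys.argv[1:]:
    t0,t1,n=map(float,a.split(',')); n=int(n)
    print(a,[toolrows([knob(t)],knob(t0),0)[0] for t in np.linspace(t0,t1,n+1)[1:]])
E
python3 n.py .6,3.1416,11 3.1416,1.5708,8 1.5708,4.7124,12 4.7124,3.1416,8 3.1416,6.2832,12
```

```text
t 11.95 F [ 1.8 -7.6  5. ] r 0.0549 tap 0.604
.6,3.1416,11 [[0.0078, -0.01, 0.0001], [0.0177, -0.0179, 0.0001], [0.0292, -0.0233, 0.0002], [0.0416, -0.026, 0.0003], [0.0542, -0.0258, 0.0004], [0.0665, -0.0227, 0.0004], [0.0778, -0.0168, 0.0005], [0.0874, -0.0085, 0.0006], [0.0948, 0.0017, 0.0007], [0.0997, 0.0134, 0.0007], [0.1018, 0.0259, 0.0008]]
3.1416,1.5708,8 [[-0.0016, -0.0107, -0.0001], [-0.0052, -0.0208, -0.0001], [-0.0108, -0.03, -0.0002], [-0.0181, -0.038, -0.0003], [-0.0267, -0.0444, -0.0003], [-0.0365, -0.049, -0.0004], [-0.0469, -0.0516, -0.0004], [-0.0577, -0.0521, -0.0005]]
1.5708,4.7124,12 [[0.0143, 0.0012, 0.0001], [0.0278, 0.006, 0.0002], [0.0397, 0.0141, 0.0003], [0.049, 0.0251, 0.0003], [0.0551, 0.038, 0.0004], [0.0577, 0.0521, 0.0005], [0.0566, 0.0665, 0.0006], [0.0517, 0.08, 0.0007], [0.0436, 0.0918, 0.0008], [0.0327, 0.1011, 0.0008], [0.0197, 0.1073, 0.0009], [0.0056, 0.1099, 0.001]]
4.7124,3.1416,8 [[0.0107, -0.0016, -0.0001], [0.0208, -0.0052, -0.0001], [0.03, -0.0108, -0.0002], [0.038, -0.0181, -0.0003], [0.0444, -0.0267, -0.0003], [0.049, -0.0365, -0.0004], [0.0516, -0.0469, -0.0004], [0.0521, -0.0577, -0.0005]]
3.1416,6.2832,12 [[-0.0012, 0.0143, 0.0001], [-0.006, 0.0278, 0.0002], [-0.0141, 0.0397, 0.0003], [-0.0251, 0.049, 0.0003], [-0.038, 0.0551, 0.0004], [-0.0521, 0.0577, 0.0005], [-0.0665, 0.0566, 0.0006], [-0.08, 0.0517, 0.0007], [-0.0918, 0.0436, 0.0008], [-0.1011, 0.0327, 0.0008], [-0.1073, 0.0197, 0.0009], [-0.1099, 0.0056, 0.001]]
```

Call:
send_rows([
  [0.008,-0.01,0,0,-0.7],
  [0.0175,-0.018,0,0,-0.7],
  [0.029,-0.0235,0,0,-0.7],
  [0.0415,-0.026,0,0,-0.7],
  [0.054,-0.026,0,0,-0.7],
  [0.0665,-0.0225,0,0,-0.7],
  [0.078,-0.017,0.0005,0,-0.7],
  [0.0875,-0.0085,0.0005,0,-0.7],
  [0.095,0.0015,0.0005,0,-0.7],
  [0.0995,0.0135,0.001,0,-0.7],
  [0.102,0.026,0.001,0,-0.7],
  [0.102,0.026,0.001,0,-0.7],
])

```text
time: 13.15
eef_pos: [0.6181, 0.1615, 0.1473]
tcp_rot: [1.0, -0.0, 0.001, -0.002]
contact_force: [1.4, 1.3, 4.8]
opening: 0.196
finger_force: 35.4
```

```bash
python3 n.py
```

```text
t 13.15 F [1.4 1.3 4.8] r 0.0556 tap 3.11
```

Call:
send_rows([
  [0,0.001,0,0,-0.7],
  [0,0.001,0,0,-0.7],
  [0,0.001,0,0,-0.7],
])

```text
time: 13.45
eef_pos: [0.6181, 0.1615, 0.1473]
tcp_rot: [1.0, 0.0, 0.002, -0.002]
contact_force: [1.1, 1.6, 5.4]
opening: 0.198
finger_force: 35.3
```

```bash
python3 n.py;python3 n.py
```

```text
t 13.45 F [1.1 1.6 5.4] r 0.0555 tap 3.112
t 13.45 F [1.1 1.6 5.4] r 0.0555 tap 3.112
```

Call:
send_rows([
  [0,0.001,0,0,-0.7],
  [0,0.002,0,0,-0.7],
  [0,0.002,0,0,-0.7],
  [0,0.002,0,0,-0.7],
])

```text
time: 13.85
eef_pos: [0.6181, 0.1597, 0.1473]
tcp_rot: [1.0, 0.0, 0.002, -0.003]
contact_force: [2.7, 3.5, 4.2]
opening: 0.195
finger_force: 35.3
```

```bash
python3 n.py
```

```text
t 13.85 F [2.7 3.5 4.2] r 0.0555 tap 3.144
```

Call:
send_rows([
  [-0.001,-0.013,0,0,-0.7],
  [-0.005,-0.0235,0,0,-0.7],
  [-0.011,-0.033,0,0,-0.7],
  [-0.018,-0.041,0,0,-0.7],
  [-0.0265,-0.0475,0,0,-0.7],
  [-0.0365,-0.052,0,0,-0.7],
  [-0.047,-0.0545,-0.0005,0,-0.7],
  [-0.0585,-0.055,-0.0005,0,-0.7],
  [-0.0585,-0.055,-0.0005,0,-0.7],
  [-0.0585,-0.055,-0.0005,0,-0.7],
])

```text
time: 14.85
eef_pos: [0.5587, 0.2121, 0.1477]
tcp_rot: [1.0, 0.001, 0.001, 0.0]
contact_force: [0.7, -3.7, 7.8]
opening: 0.193
finger_force: 35.5
```

```bash
python3 n.py
```

```text
t 14.85 F [ 0.7 -3.7  7.8] r 0.0553 tap 1.55
```

Call:
send_rows([
  [0.015,0.001,0,0,-0.7],
  [0.0285,0.006,0,0,-0.7],
  [0.0405,0.014,0.0005,0,-0.7],
  [0.05,0.025,0.0005,0,-0.7],
  [0.056,0.038,0.0005,0,-0.7],
  [0.0585,0.052,0.0005,0,-0.7],
  [0.0575,0.0665,0.0005,0,-0.7],
  [0.0525,0.08,0.001,0,-0.7],
  [0.0445,0.092,0.001,0,-0.7],
  [0.0335,0.101,0.001,0,-0.7],
  [0.02,0.1075,0.001,0,-0.7],
  [0.0055,0.11,0.001,0,-0.7],
])

```text
time: 16.05
eef_pos: [0.5663, 0.1022, 0.1467]
tcp_rot: [1.0, -0.0, 0.004, -0.001]
contact_force: [5.1, 0.9, 5.0]
opening: 0.198
finger_force: 35.1
```

Call:
send_rows([
  [0,0,0,0,-0.7],
  [0,0,0,0,-0.7],
])

```text
time: 16.25
eef_pos: [0.5642, 0.1022, 0.1467]
tcp_rot: [1.0, 0.0, 0.0, 0.0]
contact_force: [-1.1, -2.4, 7.2]
opening: 0.195
finger_force: 35.6
```

```bash
python3 n.py
```

```text
t 16.25 F [-1.1 -2.4  7.2] r 0.0548 tap 4.735
```

Call:
send_rows([
  [0.0115,-0.0015,0,0,-0.7],
  [0.0215,-0.005,0,0,-0.7],
  [0.031,-0.011,0,0,-0.7],
  [0.039,-0.018,0,0,-0.7],
  [0.0455,-0.0265,0,0,-0.7],
  [0.05,-0.0365,0,0,-0.7],
  [0.0525,-0.047,-0.0005,0,-0.7],
  [0.053,-0.0585,-0.0005,0,-0.7],
  [0.053,-0.0585,-0.0005,0,-0.7],
  [0.053,-0.0585,-0.0005,0,-0.7],
])

```text
time: 17.25
eef_pos: [0.6181, 0.1618, 0.1472]
tcp_rot: [1.0, 0.0, 0.002, -0.001]
contact_force: [1.4, -0.2, 5.4]
opening: 0.197
finger_force: 35.4
```

```bash
python3 n.py
```

```text
t 17.25 F [ 1.4 -0.2  5.4] r 0.0556 tap 3.105
```

Call:
send_rows([
  [-0.001,0.015,0,0,-0.7],
  [-0.006,0.0285,0,0,-0.7],
  [-0.014,0.0405,0.0005,0,-0.7],
  [-0.025,0.05,0.0005,0,-0.7],
  [-0.038,0.056,0.0005,0,-0.7],
  [-0.052,0.0585,0.0005,0,-0.7],
  [-0.0665,0.0575,0.0005,0,-0.7],
  [-0.08,0.0525,0.001,0,-0.7],
  [-0.092,0.0445,0.001,0,-0.7],
  [-0.101,0.0335,0.001,0,-0.7],
  [-0.1075,0.0205,0.001,0,-0.7],
  [-0.11,0.006,0.001,0,-0.7],
])

```text
time: 18.45
eef_pos: [0.5081, 0.1544, 0.1462]
tcp_rot: [1.0, 0.0, 0.002, 0.001]
contact_force: [5.3, -5.6, 2.8]
opening: 0.197
finger_force: 35.2
```

Call:
send_rows([
  [0,0,0,0,-0.7],
  [0,0,0,0,-0.7],
])

```text
time: 18.65
eef_pos: [0.5081, 0.1561, 0.1461]
tcp_rot: [1.0, 0.0, 0.002, -0.002]
contact_force: [2.7, 3.1, 5.7]
opening: 0.201
finger_force: 35.4
```

```bash
python3 n.py
```

```text
t 18.65 F [2.7 3.1 5.7] r 0.0546 tap 0.034
```

Call:
send_rows([
  [0,0,0,0,-0.4],
  [0,0,0,0,-0.1],
  [0,0,0,0,0.0],
  [0,0,0,0,0.0],
  [0,0,0,0,0.0],
  [0,0,-0.03,0,0.0],
  [0,0,-0.07,0,0.0],
  [0,0,-0.11,0,0.0],
  [-0.05,0.03,-0.12,0,0.0],
  [-0.06,0.08,-0.12,0,0.0],
  [-0.06,0.13,-0.12,0,0.0],
  [-0.06,0.13,-0.12,0,0.0],
])

```text
time: 19.85
eef_pos: [0.4465, 0.0207, 0.2651]
tcp_rot: [1.0, -0.002, 0.0, 0.001]
contact_force: [0.4, 0.5, 0.1]
opening: 0.494
finger_force: 0.0
```

Run:
```python
from h import *
I=shot('scene','s9.png');J=shot('top','t9.png')
a=cv2.resize(I[130:260,190:340],(450,390),interpolation=2);b=cv2.resize(J[140:230,190:300],(350,286),interpolation=2)
b=cv2.copyMakeBorder(b,0,104,0,0,0);cv2.imwrite('pics/t9b.png',np.hstack([a,b]))
h=cv2.cvtColor(I,cv2.COLOR_BGR2HSV); m=cv2.inRange(h,(0,150,90),(8,255,255))|cv2.inRange(h,(172,150,90),(180,255,255))
n,l,s,ce=cv2.connectedComponentsWithStats(m)
for i in range(1,n):
    if s[i,4]>60:
        p=at('scene',ce[i],.144)[:2];d=p-AX;print(ce[i],p,np.hypot(*d),np.pi+YAW-np.arctan2(d[1],d[0])%(2*np.pi))
```

```text
[312.8          7.33928571] [-0.47910429 -0.09724947] 1.0723800469497693 -0.1887537234949912
[273.84496124  54.89147287] [-0.04779228 -0.10565412] 0.6645961233096183 -0.3556804099047661
[290.7029703  182.75247525] [0.50776307 0.15672821] 0.05493760385353895 0.0456672422226605
```

View pics/t9b.png

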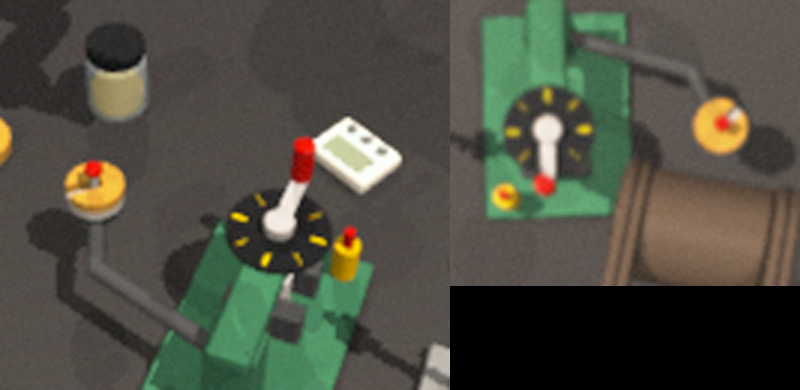

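The picture shows the brass disc flat on the post at (95,187) and the crank over the white mark (tap about 2π + 0.04). The gripper is clear of everything, so I'm handing in.

```bash
python3 -c "
from plant import ctrl
print(ctrl.sign_off())"
```

```text
the job is handed in; nothing more can be done
None
```

The job is handed in at about 20 s: the brass disc lies flat on the grey disc with its slot roughly opposite, and the crank went through the full sequence and stands about 0.04 rad (2°) past the white mark, with the gripper clear of everything.

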